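# Pull a print and hold the screen press open

### The arm

A 7-joint arm with a two-finger parallel gripper is mounted at the origin on the work surface. World frame = base frame: x ahead of the robot, y to its left, z up, the work surface at z = 0. Lengths are in m, angles in rad, forces in N, time in s.
With the tool pointing down it reaches from about 0.425 to 0.925 m from the base axis. Payload 6.8 kg.
Tool frame: the origin (TCP) lies midway between the tips of the shut fingers; the grasp point (between the pads) lies r.grip_point_offset behind it (r.grip_point_offset is the distance from the TCP to the grasp point, in m); z points along the fingers, y is the direction in which the jaws open and shut (so a half turn about z gives the same grasp; the last joint's range is limited). The gripper opens to 85 mm and grips with 20 to 120 N. Pads are 22 mm wide; open, the fingers measure 114 mm over their backs; the gripper's body (76 mm by 85 mm) begins 54 mm behind the grasp point. The pads swing forward as they close: fully open they stand 13 mm farther back than shut.
Start: joints at [-1.24, 0.477, 0.022, 1.555, -0.011, 1.109, -0.083], TCP at [0.287, 0.611, 0.231] pointing down, gripper open.
Joint ranges: [-2.96, 2.96], [-0.34, 2.1], [-1.41, 1.46], [0.24, 2.44], [-1.37, 4.51], [0.17, 1.92], [-2.96, 2.96]. Speed limits (rad/s): [2.39, 2.39, 3.14, 3.14, 3.14, 3.14, 3.14].

### API

Orientations are given as a rotation vector (axis times angle).
In Python, from bench import r gives the robot as it stands. The module is installed in compiled form; this text tells all that it offers.
- The arm moves only by the tool play_rows, never from a script. Its argument "deltas" is a list of rows, each a list of 3 entries, a list of its own where there are three numbers: the finger opening in mm, from 0 to 85.4, then the shift along the tool's x, y, z in mm, then the turn, a rotation vector about the tool's x, y, z in rad. A call has 1 to 8 rows; each row is the pose to reach, as a shift and turn from the pose measured when the call began, along the tool's axes at that moment; what a row does not reach only later rows make up. A row lasts 1/8 s, in which the tool goes at most 62.5 mm and 10.7 degrees, less where a joint would pass 70% of its speed; a pose out of reach is approached as far as the arm can. A call with a gripper value outside its range is refused whole. The fingers move at their own pace and stop on an object; "squeeze" is the grip in N (left out, the last holds). Time passes only in rows, so rows that repeat a pose let the fingers close. It gives the time, the measured TCP pose, the force and the opening at its end, in the units of the state.
- r.get_obs(): the state, without advancing time (a new reading comes with each control period).
- r.grab_frame(name): name is "scene" or "top" or "wrist"; returns (picture, depth): 384x512x3 uint8, red, green, blue; 384x512 float32, m along the optical axis (not along the pixel's ray), 0 where there is no reading.
- r.camera_model(name): a dict with "mtx" (3x3 intrinsics, pixels), "D" ([k1, k2, p1, p2, k3] as OpenCV has them; the pictures are not rectified), "rvec" (rotation vector, rad) and "tvec" (3), from world to camera coordinates, as OpenCV has them; the wrist camera has in their place "T_tool_cam" (4x4, takes a point from camera to tool coordinates, whose origin is the TCP and whose axes are the flange's). Camera axes: x right, y down, z forward; pixel columns grow to the right and rows downward; lengths in m; the calibration is good to about 2 mm. A picture is of the moment at which its call begins: read the wrist's pose just before it. camera_model takes no time and is no camera call.
- r.hand_in(): hands the job in, once; it reports no verdict.
The state is a dict: "clock": time; "joints": joint angles; "qvel": joint speeds; "tau": joint torques, N m; "tcp_pos": TCP position; "orientation": TCP orientation; "contact_force": force on the tool from outside, world axes, zero at the start; "moment": the same for the moment, N m; "grip_width": finger opening in m.
Only numpy, scipy, OpenCV 4.12 (cv2) and the standard library are available. Lean on these libraries where they do the work, as an engineer would, in place of code of your own. Each camera call takes 0.05 s, during which the arm holds its last target. There are 200 camera calls.

### The job

Pull a print on the small screen press: take the squeegee from its rest, set its blade on the mesh on the hinge side of the purple picture and draw it right across the picture towards the lift lever with light, steady pressure, then stand it back in its rest and let go of it. Then flip the red safety catch fully open, pull the lift lever up by its black grip until the screen is open by about 25 degrees, and finish while still holding it there in the gripper, so that the sheet can be taken out. Do not disturb the tape roll, the ink jar or the red cup.

Things in the scene. Friction and masses are not known exactly. Their poses are not given: they have to be found in the camera images.
- press: Screen press fixed to the table: white bed 420 mm (x) by 340 mm (y), top 35 mm above the table. Origin on the table, 15 mm in front (-x) of the bed's centre. Its +x axis points to the hinge side, its -x axis to the front, where lift lever and catch are; z up. The hinge is towards the robot's left, the front towards its right.
- lift_lever (a joint): Hinge of the screen carriage with the lift lever at its front; rad, 0 = down on the bed, positive = front raised, stop at 1.0. The axis is level, along the press's y, through point lift_lever_hinge. Nothing keeps it up: let go, it falls shut; raising it takes 4 to 6 N at the grip. While the catch is closed it cannot rise.
- lift_lever_hinge (a point): A point on the hinge axis of the screen, midway along it: 190 mm from the press origin towards the hinge side, 56 mm above the table.
- lift_grip: Black rubber grip of the lift lever: a level round sleeve along its y axis, 20 mm thick, 84 mm long, free to turn on its bar, between two 10 mm steel shanks 100 mm apart that run back to the frame. Origin at its middle: screen down, 85 mm above the table, 426 mm in front of and 29 mm above the hinge axis. The frame is 86 mm behind it, the bed's edge (35 mm high) 41 mm.
- screen_mesh: The mesh, green with a purple jar picture, 220 by 220 mm, inside an aluminium frame whose rails stand 27 mm above it. Origin at its centre, 6 mm below its upper face (44 mm above the table); +x to the hinge side. Picture: x -45 to +55 mm, 66 mm wide. It gives 0.4 mm per N of pressure, at most 6 mm; 5 to 12 N is right, under 2 N does not print, over 35 N tears it.
- safety_catch (a joint): Red safety catch hooked over the screen carriage at the press's front; rad, 0 = closed (upright), 1.5 = fully open (lying forward, away from the screen). It turns about a level axis along the press's y, 46 mm above the table. Pushed forward (press's -x) by its thumb roll it falls open by its own weight once past about 0.4 rad.
- catch_thumb (a point): Middle of the red thumb roll at the top of the catch: 16 mm thick, 30 mm long along the press's y, 130 mm above the table when closed, 84 mm above the catch's axis. Closed, it stands 33 mm in front of the middle of the frame's front rail (30 mm wide, top 71 mm above the table), with free space over the rail to push it from behind.
- squeegee: Squeegee, 0.24 kg: wooden handle 25 mm thick (x), 164 mm long (y), from 24 to 104 mm above the blade's edge; orange blade 8 mm thick, 160 mm long, below it. Origin at the middle of the blade's edge, z up to the handle's top. It starts upright in the rest.
- squeegee_rest: Steel trough fixed to the table, 70 by 190 mm, 56 mm high. Origin on the table under its middle; the slot runs along its y axis, 33 mm wide between walls 42 mm high with flared lips above, 182 mm long; its floor is 4 mm above the table. The squeegee stands in it blade down, the two y axes parallel.
- tape_roll: Roll of brown tape lying flat, 96 mm across, 48 mm high; origin under its middle. To be left alone.
- ink_jar: Closed purple ink jar, 76 mm across, 90 mm high; origin under its middle. To be left alone.
- red_cup: Red plastic cup, 84 mm across, 105 mm high; origin under its middle. To be left alone.
There are look-alikes about, which are no part of the job. Of the things that look like the squeegee, the smaller one is meant.

How it is judged:
By the outcome, as a careful person would: the job done as asked, in the order asked, and still so for the second after the job is handed in, while the arm keeps its last pose, push and grip.
It also fails if it takes over 72 s, if anything falls off the work surface, if the arm or the gripper's body presses on something with over 40 N, if the wrist force passes 120 N, or if a joint passes its speed limit or range.

## Working session

There is one attempt and no reset: what is moved stays moved. The work goes in short steps, Python scripts to look and compute and a tool call to move; the robot and the scene stay as the last step left them, time stands still between calls to the robot, and variables do not carry over. Pictures are saved under pics/ and viewed, about 8 in all and at most 12, crops included, and the job is handed in when it is done.

Besides the shell and the picture viewer there is one more tool, called after "Request:" by a JSON object that holds its "fn" and its "kwargs", one argument or row to a line. play_rows: Moves the arm, as the interface text tells. Its arguments: {"type":"object","properties":{"deltas":{"type":"array"},"squeeze":{"type":"number"}},"required":["deltas"]}

```bash
mkdir -p pics; ls; cat > h.py <<'E'
import numpy as np,cv2
from bench import r
from scipy.spatial.transform import Rotation as R
def cam(n):
    m=r.camera_model(n)
    if 'T_tool_cam' in m:
        o=r.get_obs(); T=np.eye(4); T[:3,:3]=R.from_rotvec(o['orientation']).as_matrix(); T[:3,3]=o['tcp_pos']
        W=T@np.array(m['T_tool_cam'])
    else:
        E=np.eye(4);E[:3,:3]=R.from_rotvec(np.ravel(m['rvec'])).as_matrix();E[:3,3]=np.ravel(m['tvec']);W=np.linalg.inv(E)
    return np.array(m['mtx']),np.array(m['D'],float),W
def grab(n,save=None):
    c=cam(n); p,d=r.grab_frame(n)
    if save: cv2.imwrite('pics/'+save+'.png',p[:,:,::-1]); np.savez('pics/'+save+'.npz',p=p,d=d,K=c[0],D=c[1],W=c[2])
    return p,d,c
def load(s):
    z=np.load('pics/'+s+'.npz'); return z['p'],z['d'],(z['K'],z['D'],z['W'])
def plane(c,uv,z):
    K,D,W=c; q=cv2.undistortPoints(np.array(uv,float).reshape(-1,1,2),K,D).reshape(-1,2)
    v=np.c_[q,np.ones(len(q))]@W[:3,:3].T; o=W[:3,3]
    return o+v*((z-o[2])/v[:,2])[:,None]
def cloud(d,c):
    K,D,W=c; h,w=d.shape; uv=np.stack(np.meshgrid(np.arange(w),np.arange(h)),-1).reshape(-1,1,2).astype(float)
    q=cv2.undistortPoints(uv,K,D).reshape(-1,2); P=np.c_[q,np.ones(len(q))]*d.reshape(-1,1)
    X=P@W[:3,:3].T+W[:3,3]; X[d.ravel()==0]=np.nan; return X.reshape(h,w,3)
E
python3 - <<'E'
from h import *
o=r.get_obs(); print(o); print(r.grip_point_offset, R.from_rotvec(o['orientation']).as_matrix().round(3))
for n in('scene','top'): grab(n,n+'0'); 
print(cam('top')[2].round(3),cam('scene')[2].round(3),r.camera_model('wrist'))
a=cv2.imread('pics/top0.png');b=cv2.imread('pics/scene0.png')
E
```

```text
pics
{'clock': 0.0, 'joints': array([-1.2400981 ,  0.47781181,  0.02232952,  1.55643286, -0.01148298,
        1.10929983, -0.08312677]), 'qvel': array([ 1.10990508e-03,  4.94180087e-05, -1.62871053e-03, -1.40808677e-03,
       -6.01565216e-04,  7.81380798e-04,  9.65459150e-04]), 'tau': array([ 5.19705773e-04, -5.96448934e+01,  1.60841994e+00, -2.81206477e+01,
        1.25251128e-02,  8.90010386e-03, -2.88354130e-06]), 'tcp_pos': array([0.28653864, 0.61051884, 0.23032553]), 'orientation': array([-6.83673011e-01, -3.06603972e+00,  2.83680972e-03]), 'contact_force': array([-0.93241288, -0.49799031,  0.17649404]), 'moment': array([ 0.0178499 , -0.07403818,  0.02917901]), 'grip_width': 0.08553649657076826}
0.0187 [[-0.905  0.425 -0.001]
 [ 0.425  0.905 -0.002]
 [-0.    -0.002 -1.   ]]
[[-0.021 -0.999  0.036  0.449]
 [-1.     0.021  0.003  0.036]
 [-0.003 -0.036 -0.999  1.385]
 [ 0.     0.     0.     1.   ]] [[-8.860e-01  3.500e-01 -3.050e-01  8.830e-01]
 [ 4.640e-01  6.670e-01 -5.830e-01  7.450e-01]
 [-1.000e-03 -6.580e-01 -7.530e-01  1.029e+00]
 [ 0.000e+00  0.000e+00  0.000e+00  1.000e+00]] {'mtx': array([[285.18310278,   0.        , 255.08338112],
       [  0.        , 285.18310278, 189.13102185],
       [  0.        ,   0.        ,   1.        ]]), 'D': array([-0.00858267,  0.        ,  0.        ,  0.        ,  0.        ]), 'T_tool_cam': array([[ 3.67444675e-05, -9.47881370e-01, -3.18623457e-01,
         8.28811317e-02],
       [ 9.99999922e-01, -9.01233353e-05,  3.83432835e-04,
        -9.10839043e-04],
       [-3.92164249e-04, -3.18623446e-01,  9.47881293e-01,
        -1.42141269e-01],
       [ 0.00000000e+00,  0.00000000e+00,  0.00000000e+00,
         1.00000000e+00]])}
```

View pics/top0.png

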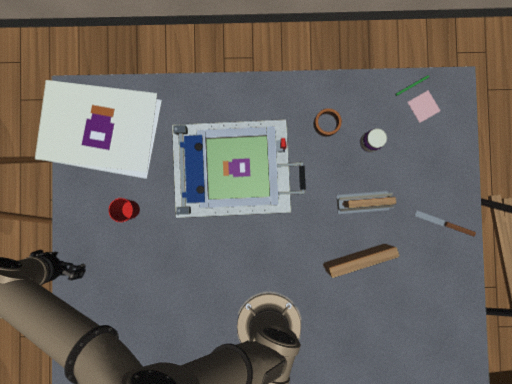

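View pics/scene0.png

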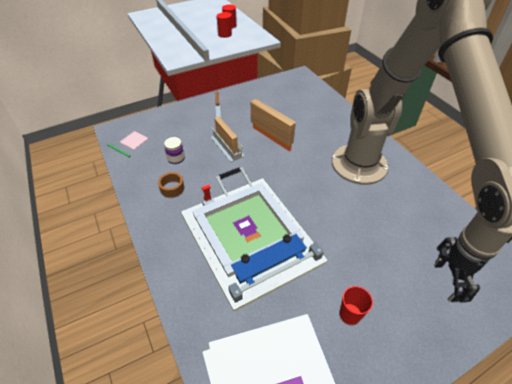

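The top view shows the press around (235,168) with its hinge on the left, the black grip at (302,178) and the red catch at (283,144). The small squeegee stands in its rest at (367,202), with a bigger look-alike at (362,260). The scene view agrees. Next I measure.

```bash
cat > m.py <<'E'
from h import *
p,d,c=load('top0'); X=cloud(d,c); hsv=cv2.cvtColor(p,cv2.COLOR_RGB2HSV); H,S,V=[hsv[...,i].astype(int) for i in range(3)]
yy,xx=np.mgrid[:384,:512]
def box(a,b,e,f): return (xx>=a)&(xx<=b)&(yy>=e)&(yy<=f)
def rect(m,z,name):
    m=cv2.morphologyEx(m.astype(np.uint8),cv2.MORPH_CLOSE,np.ones((3,3)))
    n,l,s,_=cv2.connectedComponentsWithStats(m); k=1+np.argmax(s[1:,4]); v,u=np.where(l==k)
    P=plane(c,np.c_[u,v],z); q=cv2.minAreaRect((P[:,:2]*1000).astype(np.float32))
    print(name,len(u),'ctr',np.round(q[0],1),'size',np.round(q[1],1),'ang',round(q[2],2),'z depth',np.nanpercentile(X[v,u,2],[10,50,90]).round(3)); return q
rect(box(195,280,125,212)&(H>35)&(H<85)&(S>40),.044,'green')
rect(box(205,262,140,190)&(H>125)&(H<160)&(S>80),.044,'picture')
rect(box(290,312,155,200)&(V<60),.095,'grip')
rect(box(275,292,132,156)&((H<8)|(H>172))&(S>120),.138,'catch')
rect(box(335,400,190,215)&(H>8)&(H<25)&(S>70),.108,'squeegee')
rect(box(320,405,240,282)&(H>8)&(H<25)&(S>70),.1,'bigsq')
# bed by depth, rest
rect(box(165,300,110,225)&(abs(X[...,2]-.035)<.006),.035,'bed')
rect(box(330,400,185,220)&(X[...,2]>.03),.056,'rest')
for n,b,z in(('tape',(310,345,105,140),.048),('jar',(360,392,125,155),.09),('cup',(105,145,195,225),.105)):
    rect(box(*b)&(X[...,2]>.02),z,n)
cv2.imwrite('pics/zoom.png',cv2.resize(p[100:285,160:410,::-1],None,fx=3.2,fy=3.2,interpolation=cv2.INTER_CUBIC))
E
python3 m.py
```

```text
green 3228 ctr [583.9 103.6] size [221.3 221.8] ang 1.5 z depth [0.041 0.044 0.048]
picture 274 ctr [583.3  98. ] size [72.7 58.2] ang 88.77 z depth [0.041 0.045 0.049]
grip 129 ctr [ 537.  -122.6] size [80.4 19.1] ang 1.69 z depth [0.089 0.093 0.097]
catch 47 ctr [652.  -56.7] size [13.5 34. ] ang 88.65 z depth [0.109 0.138 0.14 ]
squeegee 379 ctr [ 446.  -349.8] size [ 25.7 179.6] ang 3.56 z depth [0.095 0.107 0.111]
bigsq 1174 ctr [ 249.8 -317.8] size [ 57.1 256. ] ang 16.37 z depth [0.077 0.147 0.152]
bed 1290 ctr [618.5 127.2] size [261.8 414.2] ang 1.42 z depth [0.032 0.035 0.039]
rest 808 ctr [ 445.5 -357.2] size [ 54.1 202.8] ang 3.44 z depth [0.037 0.059 0.109]
tape 293 ctr [ 739.8 -224.8] size [92.4 98.2] ang 43.76 z depth [0.028 0.047 0.051]
jar 460 ctr [ 663.4 -375.9] size [72.1 94.4] ang 25.34 z depth [0.045 0.088 0.093]
cup 420 ctr [434.5 498.5] size [101.4  81.6] ang 74.77 z depth [0.032 0.073 0.105]
```

View pics/zoom.png

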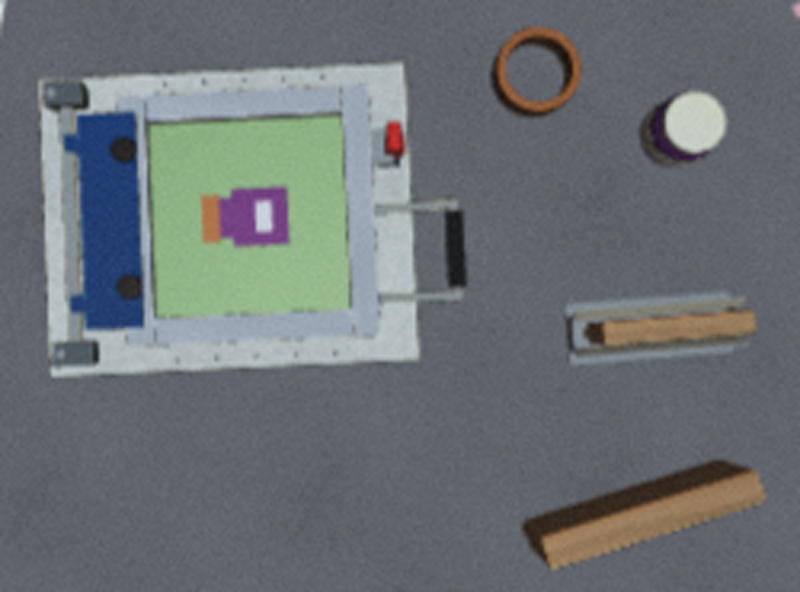

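The squeegee is 25.7 mm wide at 3.5°, and the press is turned by 1.5°. I add a helper that turns world targets into tool deltas, then hover over the squeegee.

```bash
cat >> h.py <<'E'
def conv(pts):
    """pts: (x,y,z mm TCP, yaw deg of tool y[, tilt rotvec world]) -> tool deltas, tool straight down"""
    o=r.get_obs(); R0=R.from_rotvec(o['orientation']).as_matrix(); p0=np.array(o['tcp_pos'])*1000
    for x,y,z,a,*t in pts:
        a=np.radians(a); yv=np.array([np.cos(a),np.sin(a),0]); zv=np.array([0,0,-1.]); Rt=np.c_[np.cross(yv,zv),yv,zv]
        if t: Rt=R.from_rotvec(t[0]).as_matrix()@Rt
        print((R0.T@(np.array([x,y,z])-p0)).round(1).tolist(),R.from_matrix(R0.T@Rt).as_rotvec().round(3).tolist())
def st():
    o=r.get_obs(); M=R.from_rotvec(o['orientation']).as_matrix()
    print('t',round(o['clock'],2),'p',(o['tcp_pos']*1000).round(1),'yaw',np.degrees(np.arctan2(M[1,1],M[0,1])).round(2),'zax',M[:,2].round(3),'F',o['contact_force'].round(1),'M',o['moment'].round(2),'w',round(o['grip_width']*1000,1))
E
python3 - <<'E'
from h import *
conv([(550,150,250,35),(446,-350,210,3.5)])
E
```

```text
[-434.1, -305.0, -19.0] [-0.002, 0.001, 0.521]
[-552.4, -801.8, 21.8] [-0.001, 0.001, 1.071]
```

Request:
{"fn": "play_rows", "kwargs": {
  "deltas": [
    [85,[-54,-38,-3],[0,0,0.07]],
    [85,[-108,-76,-5],[0,0,0.13]],
    [85,[-163,-115,-8],[0,0,0.2]],
    [85,[-217,-153,-10],[0,0,0.26]],
    [85,[-271,-190,-12],[0,0,0.33]],
    [85,[-325,-229,-14],[0,0,0.4]],
    [85,[-370,-275,-16],[0,0,0.46]],
    [85,[-400,-320,-19],[0,0,0.52]]
  ]
}}

```text
clock: 1.1
tcp_pos: [0.5098, 0.1645, 0.249]
orientation: [1.452, 2.786, -0.003]
contact_force: [0.8, -0.1, -0.4]
grip_width: 0.0848
```

```bash
python3 - <<'E'
from h import *
st(); conv([(446,-350,210,3.5)])
E
```

```text
t 1.1 p [509.8 164.5 249. ] yaw 34.94 zax [-0.001 -0.002 -1.   ] F [ 0.8 -0.1 -0.4] M [ 0.01 -0.09  0.01] w 84.8
[-385.1, -346.9, 40.0] [-0.001, 0.002, 0.549]
```

Request:
{"fn": "play_rows", "kwargs": {
  "deltas": [
    [85,[-45,-41,5],[0,0,0.07]],
    [85,[-90,-81,9],[0,0,0.14]],
    [85,[-136,-122,14],[0,0,0.21]],
    [85,[-181,-163,19],[0,0,0.28]],
    [85,[-226,-204,24],[0,0,0.34]],
    [85,[-272,-245,28],[0,0,0.41]],
    [85,[-317,-286,33],[0,0,0.48]],
    [85,[-362,-326,37],[0,0,0.549]]
  ]
}}

```text
clock: 2.1
tcp_pos: [0.4494, -0.3206, 0.2127]
orientation: [2.155, 2.286, -0.002]
contact_force: [0.9, -0.2, -0.0]
grip_width: 0.0849
```

Request:
{"fn": "play_rows", "kwargs": {
  "deltas": [
    [85,[-22,-20,3],[0,0,0]],
    [85,[-22,-20,3],[0,0,0]]
  ]
}}

```text
clock: 2.35
tcp_pos: [0.4281, -0.3462, 0.2093]
orientation: [-2.161, -2.28, 0.005]
contact_force: [0.3, 0.0, 0.2]
grip_width: 0.0853
```

```bash
cat > sq.py <<'E'
from h import *
import sys
st(); p,d,c=grab('wrist',sys.argv[1]); X=cloud(d,c); hsv=cv2.cvtColor(p,cv2.COLOR_RGB2HSV); H,S,V=[hsv[...,i].astype(int) for i in range(3)]
for n,m,z in(('handle',(H>5)&(H<28)&(S>60)&(abs(X[...,2]-.108)<.006),.108),('rest',(X[...,2]>.045)&(X[...,2]<.062),.056)):
    v,u=np.where(cv2.morphologyEx(m.astype(np.uint8),cv2.MORPH_OPEN,np.ones((3,3)))>0); 
    if len(u)==0: print('no',n); continue
    P=plane(c,np.c_[u,v],z); q=cv2.minAreaRect((P[:,:2]*1000).astype(np.float32)); print(n,len(u),[np.round(t,1) for t in q],'z',np.nanpercentile(X[v,u,2],[5,50,95]).round(4),'px',u.min(),u.max(),v.min(),v.max())
E
python3 sq.py w1
```

```text
t 2.35 p [ 428.1 -346.2  209.3] yaw 3.06 zax [-0.002 -0.002 -1.   ] F [0.3 0.  0.2] M [ 0.02  0.04 -0.03] w 85.3
handle 6867 [array([ 344.6, -326.3]), array([207.5, 257.7]), np.float64(83.0)] z [0.1037 0.1075 0.1122] px 0 289 0 280
rest 5589 [array([ 432.6, -358.1]), array([198.3, 473.9]), np.float64(75.2)] z [0.0463 0.0538 0.0602] px 46 481 9 262
```

View pics/w1.png

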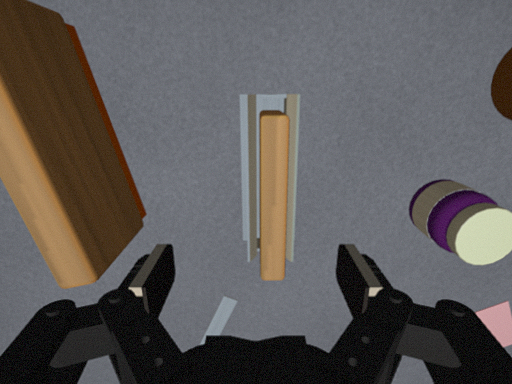

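The wrist view shows the handle at columns 259–288, rows 111–280, standing in the trough (240–299, 94–262). The big look-alike is at upper left and the ink jar at right. I measure again inside that box.

```bash
cat > sq2.py <<'E'
from h import *
import sys
p,d,c=load(sys.argv[1]); X=cloud(d,c); hsv=cv2.cvtColor(p,cv2.COLOR_RGB2HSV); H,S=hsv[...,0].astype(int),hsv[...,1].astype(int)
yy,xx=np.mgrid[:384,:512]; B=(xx>225)&(xx<315)&(yy>85)&(yy<300)
for n,m,z in(('handle',B&(H>5)&(H<28)&(S>60)&(abs(X[...,2]-.108)<.007),.108),('rest',B&(X[...,2]>.045)&(X[...,2]<.066)&(S<60),.056)):
    m=cv2.morphologyEx(m.astype(np.uint8),cv2.MORPH_OPEN,np.ones((3,3))); v,u=np.where(m>0)
    P=plane(c,np.c_[u,v],z); q=cv2.minAreaRect((P[:,:2]*1000).astype(np.float32)); print(n,len(u),[np.round(t,1) for t in q],'z',np.nanpercentile(X[v,u,2],[5,50,95]).round(4),'px',u.min(),u.max(),v.min(),v.max())
E
python3 sq2.py w1
```

```text
handle 4456 [array([ 444.2, -361.7]), array([ 24.4, 161.6]), np.float64(3.4)] z [0.1047 0.1075 0.1086] px 260 289 115 280
rest 2756 [array([ 444.6, -360.2]), array([ 54.2, 189.8]), np.float64(3.4)] z [0.0468 0.0537 0.057 ] px 245 299 95 262
```

```bash
python3 - <<'E'
from h import *
conv([(444.3,-361,150,3.4),(444.3,-361,66,3.4)])
E
```

```text
[-17.3, 13.8, 59.3] [-0.002, 0.001, -0.003]
[-17.2, 14.0, 143.3] [-0.002, 0.001, -0.003]
```

Request:
{"fn": "play_rows", "kwargs": {
  "deltas": [
    [85,[-10,8,10],[0,0,0]],
    [85,[-17,14,30],[0,0,0]],
    [85,[-17,14,60],[0,0,0]],
    [85,[-17,14,90],[0,0,0]],
    [85,[-17,14,115],[0,0,0]],
    [85,[-17,14,135],[0,0,0]],
    [85,[-17,14,143],[0,0,0]],
    [85,[-17,14,143],[0,0,0]]
  ]
}}

```text
clock: 3.4
tcp_pos: [0.4445, -0.3607, 0.066]
orientation: [-2.157, -2.283, 0.003]
contact_force: [0.3, 0.2, 0.3]
grip_width: 0.085
```

```bash
python3 - <<'E'
from h import *
st();conv([(444.3,-361,66,3.4)])
E
```

```text
t 3.4 p [ 444.5 -360.7   66. ] yaw 3.25 zax [-0.002 -0.001 -1.   ] F [0.3 0.2 0.3] M [ 0.01 -0.01  0.02] w 85.0
[-0.3, -0.2, 0.0] [-0.002, 0.001, -0.003]
```

Request:
{"fn": "play_rows", "kwargs": {
  "deltas": [
    [20,[0,0,0],[0,0,0]],
    [20,[0,0,0],[0,0,0]],
    [20,[0,0,0],[0,0,0]],
    [20,[0,0,0],[0,0,0]],
    [20,[0,0,0],[0,0,0]],
    [20,[0,0,0],[0,0,0]],
    [20,[0,0,0],[0,0,0]]
  ],
  "squeeze": 60
}}

```text
clock: 4.28
tcp_pos: [0.4451, -0.3609, 0.0666]
orientation: [2.157, 2.283, -0.002]
contact_force: [0.7, 1.9, 6.6]
grip_width: 0.0242
```

```bash
python3 - <<'E'
from h import *
st()
E
```

```text
t 4.28 p [ 445.1 -360.9   66.6] yaw 3.26 zax [-0.001 -0.001 -1.   ] F [0.7 1.9 6.6] M [ 0.15 -0.06  0.01] w 24.2
```

Request:
{"fn": "play_rows", "kwargs": {
  "deltas": [
    [20,[0,0,-10],[0,0,0]],
    [20,[0,0,-25],[0,0,0]],
    [20,[0,0,-45],[0,0,0]],
    [20,[0,0,-65],[0,0,0]],
    [20,[0,0,-90],[0,0,0]],
    [20,[0,0,-120],[0,0,0]],
    [20,[0,0,-150],[0,0,0]],
    [20,[0,0,-150],[0,0,0]]
  ]
}}

```text
clock: 5.28
tcp_pos: [0.4462, -0.3619, 0.2197]
orientation: [2.154, 2.279, 0.0]
contact_force: [-0.3, 0.8, -2.0]
grip_width: 0.0245
```

```bash
python3 - <<'E'
from h import *
st();conv([(514,-90,213,45),(582,178.6,210,91.5)])
E
```

```text
t 5.28 p [ 446.2 -361.9  219.7] yaw 3.23 zax [ 0.004 -0.004 -1.   ] F [-0.3  0.8 -2. ] M [ 0.06 -0.09 -0.01] w 24.5
[267.7, 83.0, 6.0] [0.002, 0.005, -0.729]
[532.0, 166.0, 8.3] [0.0, 0.006, -1.541]
```

Request:
{"fn": "play_rows", "kwargs": {
  "deltas": [
    [20,[30,9,0],[0,0,-0.12]],
    [20,[80,25,1],[0,0,-0.27]],
    [20,[134,41,2],[0,0,-0.42]],
    [20,[188,58,3],[0,0,-0.57]],
    [20,[242,75,4],[0,0,-0.72]],
    [20,[296,92,5],[0,0,-0.87]],
    [20,[350,109,6],[0,0,-1.02]],
    [20,[404,126,7],[0,0,-1.17]]
  ]
}}

```text
clock: 6.28
tcp_pos: [0.5488, 0.0501, 0.211]
orientation: [0.53, 3.093, -0.005]
contact_force: [0.8, -0.1, -1.9]
grip_width: 0.0244
```

```bash
python3 - <<'E'
from h import *
st();conv([(582,178.6,210,91.5),(582,178.6,140,91.5)])
E
```

```text
t 6.28 p [548.8  50.1 211. ] yaw 70.54 zax [ 0.003 -0.004 -1.   ] F [ 0.8 -0.1 -1.9] M [-0.03 -0.13 -0.01] w 24.4
[11.5, 132.2, 0.5] [-0.004, 0.004, -0.366]
[11.8, 132.4, 70.5] [-0.004, 0.004, -0.366]
```

Request:
{"fn": "play_rows", "kwargs": {
  "deltas": [
    [20,[3,40,0],[0,0,-0.13]],
    [20,[7,85,1],[0,0,-0.26]],
    [20,[12,132,1],[0,0,-0.366]],
    [20,[12,132,20],[0,0,-0.366]],
    [20,[12,132,45],[0,0,-0.366]],
    [20,[12,132,65],[0,0,-0.366]],
    [20,[12,132,80],[0,0,-0.366]],
    [20,[12,132,80],[0,0,-0.366]]
  ]
}}

```text
clock: 7.28
tcp_pos: [0.5805, 0.1778, 0.129]
orientation: [-0.041, 3.141, -0.008]
contact_force: [0.1, -0.7, -2.0]
grip_width: 0.0243
```

```bash
python3 - <<'E'
from h import *
st();conv([(582,178.6,120,91.5),(582,178.6,106.5,91.5),(585.8,33.6,106.5,91.5)])
p,d,c=grab('wrist','w2'); a=p[:,:,::-1]
b=grab('scene','s2')[0][150:330,160:350,::-1]
cv2.imwrite('pics/c2.png',np.hstack([cv2.resize(a,(400,300)),cv2.resize(b,(317,300),interpolation=cv2.INTER_CUBIC)]))
E
```

```text
t 7.28 p [580.5 177.8 129. ] yaw 91.51 zax [ 0.    -0.005 -1.   ] F [ 0.1 -0.7 -2. ] M [0.02 0.07 0.01] w 24.3
[-1.5, 0.8, 9.0] [-0.005, 0.0, 0.0]
[-1.5, 0.9, 22.5] [-0.005, 0.0, 0.0]
[-1.5, -144.1, 23.3] [-0.005, 0.0, 0.0]
```

View pics/c2.png

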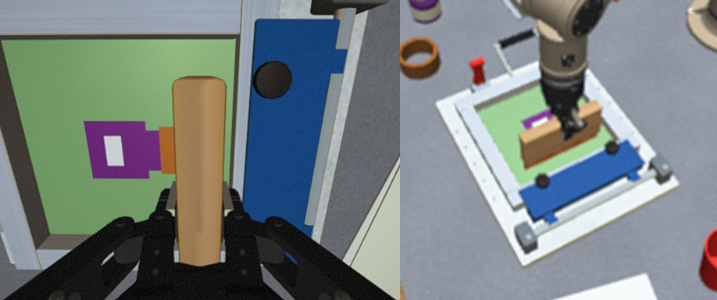

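The squeegee is over the hinge-side part of the mesh, inside the frame and parallel to it, with the orange lid of the picture just in front. I lower it to contact.

Request:
{"fn": "play_rows", "kwargs": {
  "deltas": [
    [20,[-1,0,10],[-0.005,0,0]],
    [20,[-1,0,18],[-0.005,0,0]],
    [20,[-1,0,22],[-0.005,0,0]],
    [20,[-1,0,24],[-0.005,0,0]],
    [20,[-1,0,24],[-0.005,0,0]]
  ]
}}

```text
clock: 8.0
tcp_pos: [0.583, 0.1782, 0.1069]
orientation: [-0.041, 3.138, 0.002]
contact_force: [1.1, 0.5, -2.4]
grip_width: 0.0246
```

```bash
python3 - <<'E'
from h import *
st()
E
```

```text
t 8.0 p [583.  178.2 106.9] yaw 91.5 zax [ 0.003  0.001 -1.   ] F [ 1.1  0.5 -2.4] M [-0.   -0.01 -0.01] w 24.6
```

Request:
{"fn": "play_rows", "kwargs": {
  "deltas": [
    [20,[0,0,2],[0,0,0]],
    [20,[0,0,3.5],[0,0,0]],
    [20,[0,0,3.5],[0,0,0]],
    [20,[0,0,3.5],[0,0,0]]
  ]
}}

```text
clock: 8.5
tcp_pos: [0.5834, 0.1783, 0.1039]
orientation: [-0.041, 3.137, 0.002]
contact_force: [0.1, -0.2, 5.0]
grip_width: 0.0243
```

```bash
python3 - <<'E'
from h import *
st()
E
```

```text
t 8.5 p [583.4 178.3 103.9] yaw 91.51 zax [ 0.004  0.001 -1.   ] F [ 0.1 -0.2  5. ] M [-0.1   0.41  0.08] w 24.3
```

Request:
{"fn": "play_rows", "kwargs": {
  "deltas": [
    [20,[0,-2,0.7],[0,0.005,0]],
    [20,[0,-8,0.7],[0,0.005,0]],
    [20,[0,-17,0.7],[0,0.005,0]],
    [20,[0,-26,0.7],[0,0.005,0]],
    [20,[0,-35,0.7],[0,0.005,0]],
    [20,[0,-44,0.7],[0,0.005,0]],
    [20,[0,-53,0.7],[0,0.005,0]],
    [20,[0,-62,0.7],[0,0.005,0]]
  ]
}}

```text
clock: 9.5
tcp_pos: [0.5857, 0.1166, 0.1036]
orientation: [-0.041, 3.141, 0.004]
contact_force: [0.5, 4.1, 5.0]
grip_width: 0.0246
```

```bash
python3 - <<'E'
from h import *
st();conv([(585.8,33.6,103.5,91.5)])
E
```

```text
t 9.5 p [585.7 116.6 103.6] yaw 91.51 zax [ 0.     0.003 -1.   ] F [0.5 4.1 5. ] M [ 1.33 -0.03 -0.02] w 24.6
[2.0, -83.0, -0.1] [0.003, 0.001, 0.0]
```

Request:
{"fn": "play_rows", "kwargs": {
  "deltas": [
    [20,[0,-10,0.5],[0,0,0]],
    [20,[0,-19,0.5],[0,0,0]],
    [20,[0,-28,0.5],[0,0,0]],
    [20,[0,-38,0.5],[0,0,0]],
    [20,[0,-48,0.5],[0,0,0]],
    [20,[0,-58,0.5],[0,0,0]],
    [20,[0,-69,0.5],[0,0,0]],
    [20,[0,-80,0.5],[0,0,0]]
  ]
}}

```text
clock: 10.5
tcp_pos: [0.5881, 0.0371, 0.1032]
orientation: [-0.042, 3.14, 0.006]
contact_force: [-0.5, 5.5, 5.7]
grip_width: 0.0242
```

```bash
python3 - <<'E'
from h import *
st()
E
```

```text
t 10.5 p [588.1  37.1 103.2] yaw 91.53 zax [ 0.001  0.004 -1.   ] F [-0.5  5.5  5.7] M [ 1.42  0.1  -0.02] w 24.2
```

Request:
{"fn": "play_rows", "kwargs": {
  "deltas": [
    [20,[0,-6,0.5],[0,0,0]],
    [20,[0,-8,0.3],[0,0,0]],
    [20,[0,-8,-5],[0,0,0]],
    [20,[0,-8,-25],[0,0,0]],
    [20,[0,-8,-55],[0,0,0]],
    [20,[0,-8,-90],[0,0,0]],
    [20,[0,-8,-122],[0,0,0]],
    [20,[0,-8,-122],[0,0,0]]
  ]
}}

```text
clock: 11.5
tcp_pos: [0.5888, 0.027, 0.2267]
orientation: [-0.04, 3.137, 0.005]
contact_force: [0.2, -0.0, -2.6]
grip_width: 0.0246
```

```bash
python3 - <<'E'
from h import *
st();conv([(445.1,-360.9,225,3.26)])
p,d,c=grab('wrist','w3'); a=p[:,:,::-1]
b=grab('top','t3')[0][110:225,160:320,::-1]
cv2.imwrite('pics/c3.png',np.hstack([cv2.resize(a,(400,300)),cv2.resize(b,(400,300),interpolation=cv2.INTER_CUBIC)]))
E
```

```text
t 11.5 p [588.8  27.  226.7] yaw 91.44 zax [ 0.004  0.003 -1.   ] F [ 0.2 -0.  -2.6] M [-0.03 -0.    0.04] w 24.6
[153.4, -384.2, -0.1] [0.006, 0.001, 1.539]
```

View pics/c3.png

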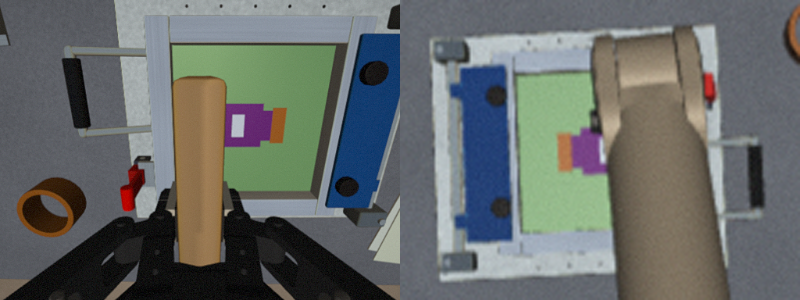

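After the stroke the squeegee still sits the same way in the grip (columns 172–225 in both crops). Frame, lever and catch look unchanged. I return it to the rest.

Request:
{"fn": "play_rows", "kwargs": {
  "deltas": [
    [20,[15,-40,0],[0,0,0.13]],
    [20,[32,-80,0],[0,0,0.3]],
    [20,[49,-123,0],[0,0,0.47]],
    [20,[66,-166,0],[0,0,0.64]],
    [20,[83,-209,0],[0,0,0.81]],
    [20,[100,-252,0],[0,0,0.98]],
    [20,[117,-295,0],[0,0,1.15]],
    [20,[134,-338,0],[0,0,1.32]]
  ]
}}

```text
clock: 12.6
tcp_pos: [0.4595, -0.3147, 0.2209]
orientation: [-1.897, -2.496, 0.0]
contact_force: [0.8, -1.0, -1.7]
grip_width: 0.0245
```

```bash
python3 - <<'E'
from h import *
st();conv([(445.1,-360.9,210,3.26)])
E
```

```text
t 12.6 p [ 459.5 -314.7  220.9] yaw 15.52 zax [-0.005  0.004 -1.   ] F [ 0.8 -1.  -1.7] M [ 0.03 -0.11 -0.01] w 24.5
[-40.7, -26.2, 10.8] [-0.004, -0.005, 0.214]
```

Request:
{"fn": "play_rows", "kwargs": {
  "deltas": [
    [20,[-20,-13,2],[-0.002,-0.002,0.12]],
    [20,[-41,-26,5],[-0.004,-0.005,0.214]],
    [20,[-41,-26,11],[-0.004,-0.005,0.214]],
    [20,[-41,-26,30],[-0.004,-0.005,0.214]],
    [20,[-41,-26,60],[-0.004,-0.005,0.214]],
    [20,[-41,-26,80],[-0.004,-0.005,0.214]],
    [20,[-41,-26,80],[-0.004,-0.005,0.214]]
  ]
}}

```text
clock: 13.48
tcp_pos: [0.4443, -0.3584, 0.1382]
orientation: [-2.151, -2.283, 0.002]
contact_force: [0.1, -0.5, -2.6]
grip_width: 0.0242
```

```bash
python3 - <<'E'
from h import *
st();conv([(445,-360.7,100,3.3),(445,-360.7,67,3.3)])
p,d,c=grab('wrist','w4'); cv2.imwrite('pics/w4c.png',cv2.resize(p[:,120:420,::-1],(469,600)))
E
```

```text
t 13.47 p [ 444.3 -358.4  138.2] yaw 3.4 zax [-0.004  0.003 -1.   ] F [ 0.1 -0.5 -2.6] M [0.06 0.01 0.  ] w 24.2
[-2.4, 0.8, 38.2] [-0.004, -0.003, 0.002]
[-2.5, 0.9, 71.2] [-0.004, -0.003, 0.002]
```

View pics/w4c.png

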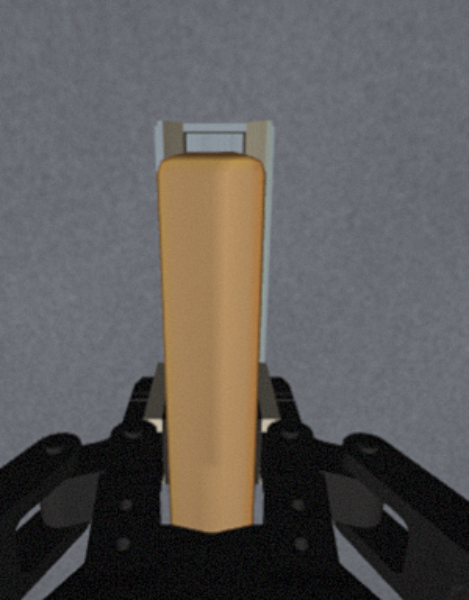

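The handle is centred over the slot and parallel to it. I lower it in.

Request:
{"fn": "play_rows", "kwargs": {
  "deltas": [
    [20,[-2.5,1,8],[-0.004,-0.003,0.002]],
    [20,[-2.5,1,20],[-0.004,-0.003,0.002]],
    [20,[-2.5,1,32],[-0.004,-0.003,0.002]],
    [20,[-2.5,1,44],[-0.004,-0.003,0.002]],
    [20,[-2.5,1,56],[-0.004,-0.003,0.002]],
    [20,[-2.5,1,66],[-0.004,-0.003,0.002]],
    [20,[-2.5,1,70],[-0.004,-0.003,0.002]],
    [20,[-2.5,1,70],[-0.004,-0.003,0.002]]
  ]
}}

```text
clock: 14.52
tcp_pos: [0.4459, -0.3619, 0.0694]
orientation: [2.156, 2.282, -0.0]
contact_force: [0.4, -0.3, -1.9]
grip_width: 0.024
```

```bash
python3 - <<'E'
from h import *
st()
E
```

```text
t 14.53 p [ 445.9 -361.9   69.4] yaw 3.24 zax [ 0.002 -0.002 -1.   ] F [ 0.4 -0.3 -1.9] M [-0.01 -0.01 -0.02] w 24.0
```

Request:
{"fn": "play_rows", "kwargs": {
  "deltas": [
    [20,[0,0,2],[0,0,0]],
    [20,[0,0,3],[0,0,0]],
    [20,[0,0,3],[0,0,0]],
    [85,[0,0,3],[0,0,0]],
    [85,[0,0,3],[0,0,0]],
    [85,[0,0,3],[0,0,0]],
    [85,[0,0,3],[0,0,0]],
    [85,[0,0,3],[0,0,0]]
  ]
}}

```text
clock: 15.52
tcp_pos: [0.4458, -0.3619, 0.0664]
orientation: [2.156, 2.282, -0.0]
contact_force: [-0.1, -0.7, -0.5]
grip_width: 0.0847
```

```bash
python3 - <<'E'
from h import *
st()
E
```

```text
t 15.53 p [ 445.8 -361.9   66.4] yaw 3.25 zax [ 0.002 -0.002 -1.   ] F [-0.1 -0.7 -0.5] M [ 0.01 -0.06  0.02] w 84.7
```

Released. I go straight up.

Request:
{"fn": "play_rows", "kwargs": {
  "deltas": [
    [85,[0,0,-20],[0,0,0]],
    [85,[0,0,-50],[0,0,0]],
    [85,[0,0,-90],[0,0,0]],
    [85,[0,0,-130],[0,0,0]],
    [85,[0,0,-150],[0,0,0]],
    [85,[0,0,-150],[0,0,0]]
  ]
}}

```text
clock: 16.27
tcp_pos: [0.4464, -0.3625, 0.2191]
orientation: [2.153, 2.278, 0.002]
contact_force: [1.1, -0.9, -0.5]
grip_width: 0.0849
```

```bash
python3 sq.py w5 >/dev/null; python3 sq2.py w5; python3 - <<'E'
from h import *
# catch: thumb top from earlier overhead (depth) and wrist view w3 red, cast at axis height
for s,b in(('top0',(275,292,132,156)),('w3',(130,220,190,270))):
    p,d,c=load(s); hsv=cv2.cvtColor(p,cv2.COLOR_RGB2HSV); m=((hsv[...,0]<8)|(hsv[...,0]>172))&(hsv[...,1]>120); X=cloud(d,c)
    k=np.zeros_like(m); k[b[2]:b[3],b[0]:b[1]]=1; m&=k&(X[...,2]>.115); v,u=np.where(m); print(s,len(u),np.nanmedian(X[v,u],0).round(4),np.nanmin(X[v,u],0).round(4),np.nanmax(X[v,u],0).round(4))
p,d,c=load('w3'); hsv=cv2.cvtColor(p,cv2.COLOR_RGB2HSV); X=cloud(d,c)
m=(hsv[...,2]<70)&(abs(X[...,2]-.09)<.012)&(X[...,1]<-.1); v,u=np.where(m); print('grip',len(u)); P=plane(c,np.c_[u,v],.09)
print(cv2.minAreaRect((P[:,:2]*1000).astype(np.float32)))
st();conv([(651,-25,170,91.5),(651,-22,107,91.5)])
E
```

```text
handle 4301 [array([ 445.5, -362.9]), array([ 24.2, 160.5]), np.float64(3.4)] z [0.1055 0.1074 0.1086] px 241 268 95 260
rest 2683 [array([ 444.8, -364.4]), array([ 54.2, 179.9]), np.float64(3.4)] z [0.0461 0.0533 0.057 ] px 227 280 86 244
top0 42 [ 0.652  -0.0565  0.138 ] [ 0.6393 -0.064   0.1289] [ 0.6693 -0.0499  0.1418]
w3 553 [ 0.6487 -0.057   0.1359] [ 0.5808 -0.0663  0.115 ] [0.6667 0.0059 0.2565]
grip 2065
((533.4420166015625, -116.28301239013672), (40.854698181152344, 87.94792175292969), 88.94464111328125)
t 16.32 p [ 445.8 -361.8  217.6] yaw 3.24 zax [ 0.004 -0.002 -1.   ] F [-0.3 -0.1 -0.7] M [0.01 0.02 0.03] w 84.7
[324.8, 223.7, 47.5] [0.001, 0.005, -1.54]
[328.0, 223.7, 110.5] [0.001, 0.005, -1.54]
```

Request:
{"fn": "play_rows", "kwargs": {
  "deltas": [
    [0,[25,17,0],[0,0,-0.12]],
    [0,[65,45,0],[0,0,-0.3]],
    [0,[105,72,0],[0,0,-0.48]],
    [0,[150,103,0],[0,0,-0.66]],
    [0,[195,135,0],[0,0,-0.84]],
    [0,[240,166,0],[0,0,-1.02]],
    [0,[285,196,0],[0,0,-1.2]],
    [0,[325,224,0],[0,0,-1.38]]
  ]
}}

```text
clock: 17.32
tcp_pos: [0.6511, -0.0226, 0.2162]
orientation: [0.2, 3.134, -0.003]
contact_force: [0.3, -0.9, 1.0]
grip_width: -0.0002
```

```bash
python3 - <<'E'
from h import *
st();conv([(651,-20,200,91.5),(651,-20,108,91.5)])
E
```

```text
t 17.32 p [651.1 -22.6 216.2] yaw 82.69 zax [ 0.001 -0.002 -1.   ] F [ 0.3 -0.9  1. ] M [-0.02 -0.01  0.01] w -0.2
[0.4, 2.6, 16.2] [-0.002, 0.001, -0.154]
[0.6, 2.8, 108.2] [-0.002, 0.001, -0.154]
```

Request:
{"fn": "play_rows", "kwargs": {
  "deltas": [
    [0,[0,5,5],[0,0,-0.154]],
    [0,[0,5,20],[0,0,-0.154]],
    [0,[0,5,45],[0,0,-0.154]],
    [0,[0,5,75],[0,0,-0.154]],
    [0,[0,5,98],[0,0,-0.154]],
    [0,[0,5,108],[0,0,-0.154]],
    [0,[0,5,108],[0,0,-0.154]]
  ]
}}

```text
clock: 18.2
tcp_pos: [0.651, -0.0188, 0.1072]
orientation: [0.037, -3.141, 0.004]
contact_force: [-0.6, -0.4, 0.4]
grip_width: -0.0003
```

```bash
python3 - <<'E'
from h import *
st();conv([(651,-95,106,91.5)])
E
```

```text
t 18.2 p [651.  -18.8 107.2] yaw 91.37 zax [-0.001 -0.003 -1.   ] F [-0.6 -0.4  0.4] M [-0.04  0.01  0.02] w -0.3
[1.8, -76.2, 1.4] [-0.003, -0.001, -0.002]
```

Request:
{"fn": "play_rows", "kwargs": {
  "deltas": [
    [0,[0,-8,0],[0,0,0]],
    [0,[0,-16,0],[0,0,0]],
    [0,[0,-26,0],[0,0,0]],
    [0,[0,-36,0],[0,0,0]],
    [0,[0,-47,0],[0,0,0]],
    [0,[0,-58,0],[0,0,0]],
    [0,[0,-69,0],[0,0,0]],
    [0,[0,-80,0],[0,0,0]]
  ]
}}

```text
clock: 19.2
tcp_pos: [0.6529, -0.0995, 0.1074]
orientation: [0.037, -3.141, 0.004]
contact_force: [-0.2, -0.1, 0.7]
grip_width: -0.0003
```

Request:
{"fn": "play_rows", "kwargs": {
  "deltas": [
    [0,[0,-1,-10],[0,0,0]],
    [0,[0,-1,-35],[0,0,0]],
    [0,[0,-1,-70],[0,0,0]],
    [0,[0,-1,-100],[0,0,0]],
    [0,[0,-1,-100],[0,0,0]]
  ]
}}

```text
clock: 19.82
tcp_pos: [0.6549, -0.1001, 0.2111]
orientation: [-0.038, 3.136, -0.004]
contact_force: [0.6, -0.9, 0.4]
grip_width: 0.0002
```

```bash
python3 - <<'E'
from h import *
st()
p,d,c=grab('wrist','w6'); a=p[:,:,::-1]
b=grab('scene','s6')[0][90:330,100:400,::-1]
cv2.imwrite('pics/c6.png',np.hstack([cv2.resize(a,(400,300)),cv2.resize(b,(375,300),interpolation=cv2.INTER_CUBIC)]))
hsv=cv2.cvtColor(p,cv2.COLOR_RGB2HSV); X=cloud(d,c); H,S,V=[hsv[...,i].astype(int) for i in range(3)]
m=((H<8)|(H>172))&(S>120)&(X[...,2]<.15); v,u=np.where(m); print('red',len(u),np.nanpercentile(X[v,u],[5,50,95],axis=0).round(3).tolist())
m=(V<60)&(abs(X[...,2]-.09)<.008)&(X[...,1]<-.105)&(X[...,1]>-.14)&(X[...,0]>.48)&(X[...,0]<.6); v,u=np.where(m); print('grip',len(u),u.min(),u.max(),v.min(),v.max())
P=plane(c,np.c_[u,v],.092); print(cv2.minAreaRect((P[:,:2]*1000).astype(np.float32)),np.nanpercentile(X[v,u,2],[50,95]))
E
```

```text
t 19.82 p [ 654.9 -100.1  211.1] yaw 91.39 zax [ 0.005 -0.003 -1.   ] F [ 0.6 -0.9  0.4] M [0.02 0.02 0.01] w 0.2
red 1879 [[0.643, -0.149, 0.039], [0.654, -0.111, 0.056], [0.667, -0.065, 0.063]]
grip 2222 215 240 0 97
((539.4208374023438, -126.15900421142578), (73.25690460205078, 18.994220733642578), 1.6109510660171509) [0.09290259 0.09488432]
```

View pics/c6.png

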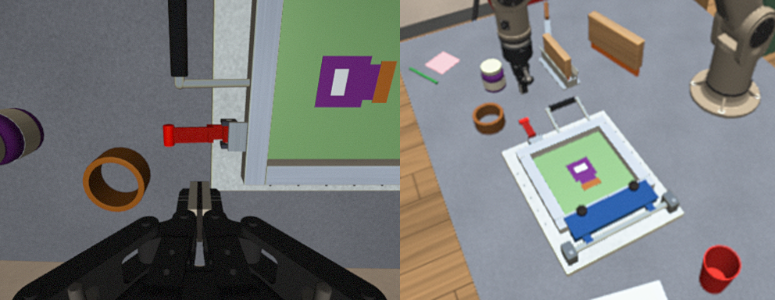

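The red catch now lies forward at (165–225, 133) in the wrist half: thumb at y ≈ −0.149, z ≈ 0.05, so it is fully open. Next is the lever grip at the top of that view.

```bash
python3 - <<'E'
from h import *
conv([(536,-124.5,160,91.5),(536,-124.5,67,91.5)])
E
```

```text
[117.5, -21.7, 47.7] [-0.002, -0.0, -0.002]
[117.5, -21.5, 140.7] [-0.002, -0.0, -0.002]
```

Request:
{"fn": "play_rows", "kwargs": {
  "deltas": [
    [60,[30,-6,0],[0,0,0]],
    [60,[75,-14,5],[0,0,0]],
    [60,[117,-22,15],[0,0,0]],
    [60,[117,-22,40],[0,0,0]],
    [60,[117,-22,80],[0,0,0]],
    [60,[117,-22,115],[0,0,0]],
    [60,[117,-22,136],[0,0,0]],
    [60,[117,-22,140],[0,0,0]]
  ],
  "squeeze": 60
}}

```text
clock: 20.92
tcp_pos: [0.5345, -0.1245, 0.0655]
orientation: [0.039, -3.136, 0.003]
contact_force: [-0.1, -0.3, -0.2]
grip_width: 0.06
```

Request:
{"fn": "play_rows", "kwargs": {
  "deltas": [
    [60,[0,0,0],[0,0,0]]
  ]
}}

```text
clock: 21.05
tcp_pos: [0.5344, -0.1245, 0.0654]
orientation: [0.039, -3.135, 0.003]
contact_force: [0.7, -0.0, 0.3]
grip_width: 0.0604
```

```bash
python3 - <<'E'
from h import *
st();conv([(536,-124.5,66.5,91.5)]); p,d,c=grab('wrist','w7'); cv2.imwrite('pics/w7.png',p[:,:,::-1])
E
```

```text
t 21.05 p [ 534.4 -124.5   65.4] yaw 91.41 zax [-0.006 -0.002 -1.   ] F [ 0.7 -0.   0.3] M [ 0.01 -0.02  0.  ] w 60.4
[-1.6, -0.0, -1.1] [-0.002, -0.006, -0.002]
```

View pics/w7.png

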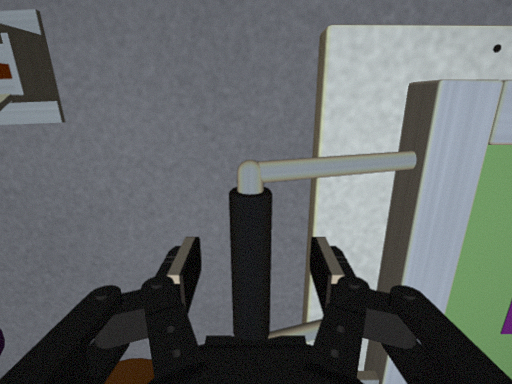

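The black grip (columns 231–271) is centred between the open pads (about 187 and 322). I close on it.

Request:
{"fn": "play_rows", "kwargs": {
  "deltas": [
    [12,[0,0,-1],[0,0,0]],
    [12,[0,0,-1],[0,0,0]],
    [12,[0,0,-1],[0,0,0]],
    [12,[0,0,-1],[0,0,0]],
    [12,[0,0,-1],[0,0,0]],
    [12,[0,0,-1],[0,0,0]]
  ],
  "squeeze": 80
}}

```text
clock: 21.85
tcp_pos: [0.535, -0.1267, 0.0677]
orientation: [0.036, -3.138, 0.006]
contact_force: [-0.3, -4.8, 4.6]
grip_width: 0.0178
```

```bash
python3 - <<'E'
from h import *
st()
# arc about hinge, lever angle steps
o=r.get_obs(); p0=o['tcp_pos']*1000; R0=R.from_rotvec(o['orientation']).as_matrix(); ex=np.array([-.026,.9997,0])
for a in np.radians([3,6,9,12,15,18,21,24,25.5]):
    b=np.arctan2(29,426); L=np.hypot(29,426); dx=L*(np.cos(b)-np.cos(b+a)); dz=L*(np.sin(b+a)-np.sin(b))
    print(np.degrees(a).round(1),(R0.T@(ex*dx+np.array([0,0,dz]))).round(1).tolist())
E
```

```text
t 21.85 p [ 535.  -126.7   67.7] yaw 91.32 zax [-0.004 -0.004 -1.   ] F [-0.3 -4.8  4.6] M [-1.16  0.14  0.01] w 17.8
3.0 [0.1, 2.0, -22.3]
6.0 [0.2, 5.2, -44.4]
9.0 [0.3, 9.5, -66.3]
12.0 [0.4, 15.0, -88.0]
15.0 [0.5, 21.6, -109.4]
18.0 [0.6, 29.3, -130.3]
21.0 [0.7, 38.1, -150.9]
24.0 [0.8, 47.9, -171.0]
25.5 [0.8, 53.3, -180.8]
```

Request:
{"fn": "play_rows", "kwargs": {
  "deltas": [
    [12,[0,0.5,-7],[0,0,0]],
    [12,[0,2,-22],[0,0,0]],
    [12,[0,3.5,-33],[0,0,0]],
    [12,[0,5,-44],[0,0,0]],
    [12,[0,7.5,-55],[0,0,0]],
    [12,[0,9.5,-66],[0,0,0]],
    [12,[0,12,-77],[0,0,0]],
    [12,[0,15,-88],[0,0,0]]
  ]
}}

```text
clock: 22.85
tcp_pos: [0.5346, -0.1113, 0.1562]
orientation: [0.036, -3.137, 0.007]
contact_force: [0.1, -2.6, -4.3]
grip_width: 0.0175
```

```bash
cat > lev.py <<'E'
from h import *
st(); o=r.get_obs(); p=o['tcp_pos']*1000; R0=R.from_rotvec(o['orientation']).as_matrix(); ex=np.array([-.026,.9997,0])
b=np.arctan2(29,426); L=np.hypot(29,426); p0=np.array([535,-126.7,67.7]); H=p0+ex*426+np.array([0,0,-29])
v=p-H; h=-(v@ex); print('lever angle deg',np.degrees(np.arctan2(v[2],h)-b).round(2),'radius',np.hypot(v[2],h).round(1),L.round(1))
for a in np.radians([15,18,21,24,25,25.5]):
    t=H-ex*L*np.cos(a+b)+np.array([0,0,L*np.sin(a+b)]); t[0]=p[0]; print(np.degrees(a).round(1),(R0.T@(t-p)).round(1).tolist())
E
python3 lev.py
```

```text
t 22.85 p [ 534.6 -111.3  156.2] yaw 91.32 zax [-0.004 -0.004 -1.   ] F [ 0.1 -2.6 -4.3] M [-0.62  0.12  0.06] w 17.5
lever angle deg 12.08 radius 427.1 427.0
15.0 [-0.1, 6.5, -20.8]
18.0 [-0.1, 14.2, -41.7]
21.0 [-0.3, 23.0, -62.3]
24.0 [-0.4, 32.9, -82.4]
25.0 [-0.5, 36.4, -88.9]
25.5 [-0.5, 38.2, -92.2]
```

Request:
{"fn": "play_rows", "kwargs": {
  "deltas": [
    [12,[0,3,-10],[0,0,0]],
    [12,[0,6.5,-21],[0,0,0]],
    [12,[0,10,-31],[0,0,0]],
    [12,[0,14,-42],[0,0,0]],
    [12,[0,20,-56],[0,0,0]],
    [12,[0,27,-71],[0,0,0]],
    [12,[0,34,-84],[0,0,0]],
    [12,[0,37,-90],[0,0,0]]
  ]
}}

```text
clock: 23.85
tcp_pos: [0.5336, -0.0735, 0.2471]
orientation: [0.036, -3.136, 0.007]
contact_force: [-2.7, -3.5, -3.1]
grip_width: 0.018
```

Request:
{"fn": "play_rows", "kwargs": {
  "deltas": [
    [12,[0,0,-0.5],[0,0,0]],
    [12,[0,0,-0.5],[0,0,0]],
    [12,[0,0,-0.5],[0,0,0]],
    [12,[0,0,-0.5],[0,0,0]]
  ]
}}

```text
clock: 24.35
tcp_pos: [0.5336, -0.0734, 0.2474]
orientation: [0.036, -3.136, 0.006]
contact_force: [-2.3, -2.2, -3.3]
grip_width: 0.0177
```

```bash
python3 lev.py; python3 - <<'E'
from h import *
a=grab('scene','s8')[0][60:340,80:440,::-1]; b=grab('top','t8')[0][80:290,90:430,::-1]
cv2.imwrite('pics/c8.png',np.hstack([cv2.resize(a,(390,303)),cv2.resize(b,(400,303))]))
# frame tilt from top depth
p,d,c=load('t8'); X=cloud(d,c).reshape(-1,3); q=X[(abs(X[:,0]-.475)<.006)&(X[:,1]>.0)&(X[:,1]<.2)&(X[:,2]>.06)]
if len(q)>10: k=np.polyfit(q[:,1],q[:,2],1); print('left rail slope deg',len(q),np.degrees(np.arctan(k[0])))
q=X[(X[:,0]>.66)&(X[:,0]<.71)&(X[:,1]>.0)&(X[:,1]<.2)&(X[:,2]>.06)]
if len(q)>10: k=np.polyfit(q[:,1],q[:,2],1); print('right rail slope deg',len(q),np.degrees(np.arctan(k[0])))
E
```

```text
t 24.35 p [533.6 -73.4 247.4] yaw 91.33 zax [-0.005 -0.004 -1.   ] F [-2.3 -2.2 -3.3] M [-0.32  0.36  0.02] w 17.7
lever angle deg 25.35 radius 427.2 427.0
15.0 [0.4, -31.0, 70.6]
18.0 [0.3, -23.3, 49.6]
21.0 [0.2, -14.5, 29.0]
24.0 [0.1, -4.6, 9.0]
25.0 [0.0, -1.1, 2.4]
25.5 [-0.0, 0.7, -0.9]
left rail slope deg 203 -31.39468619145102
right rail slope deg 965 -27.86804753607661
```

View pics/c8.png

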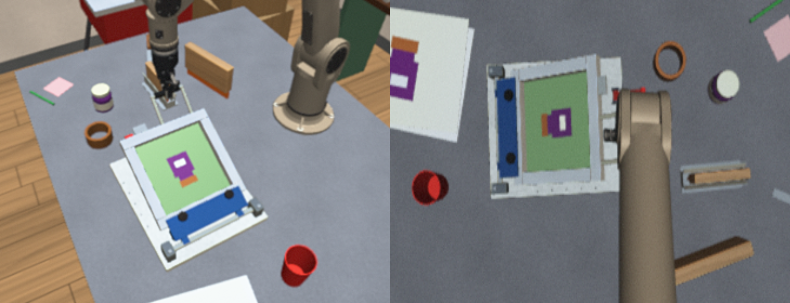

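The screen stands open with the gripper on the grip. The squeegee is in its rest, and tape roll, jar and cup are where they were. The rail slopes are rough because those samples mix rail walls and bed, so I check the angle on the green mesh and then hand in.

```bash
python3 - <<'E'
from h import *
p,d,c=load('t8'); X=cloud(d,c); h=cv2.cvtColor(p,cv2.COLOR_RGB2HSV)
m=(h[...,0]>35)&(h[...,0]<85)&(h[...,1]>40)&(X[...,1]>0)&(X[...,1]<.25)&(X[...,0]>.45)&(X[...,0]<.72)
m=cv2.erode(m.astype(np.uint8),np.ones((5,5)))>0; q=X[m]; q=q[~np.isnan(q).any(1)]
A=np.c_[q[:,:2],np.ones(len(q))]; k=np.linalg.lstsq(A,q[:,2],rcond=None)[0]; print(len(q),'mesh tilt',np.degrees(np.arctan(np.hypot(*k[:2]))).round(2))
st()
if 21<np.degrees(np.arctan(np.hypot(*k[:2])))<29: print(r.hand_in())
E
```

```text
2095 mesh tilt 25.23
t 24.45 p [533.6 -73.4 247.4] yaw 91.33 zax [-0.005 -0.004 -1.   ] F [-2.6 -1.5 -4.5] M [-0.21  0.32  0.01] w 17.6
the job is handed in; nothing more can be done
None
```

The print was pulled and the press is open. The job was handed in at 24.5 s with the gripper still holding the lever grip. The hand-in gives no verdict.

- **Stroke:** I drew the squeegee from about 75 mm on the hinge side of the mesh centre to about 75 mm on the lever side. The pressure read 7 to 8 N at the three points I checked. At the first press the load sat towards one end of the blade, so I levelled the tool as the stroke began. No picture could show the print itself, so the pressure and the path are the only evidence for it.
- **Squeegee:** it is back upright in its rest and released. Its handle top was 107 mm above the table, the same as at the start.
- **Catch:** it lies fully forward, with the thumb roll about 84 mm or more in front of its closed position.
- **Lever:** the arm's pose gives an opening of 25.3°, and a plane fit to the mesh gives 25.2°. Rough slopes read off the frame rails gave 28° and 31°; I set these aside because the samples mixed in other surfaces.
- **Other things:** in the last pictures the tape roll, ink jar and red cup look untouched; I did not re-measure their positions.

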